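# Set the running clearance of a pivot cap

## Task

Lift the pine batten off the jig and lay it in the empty aluminium tray. Then screw the knurled brass cap down (clockwise from above) until it bottoms out, back it off a quarter turn so that the swing arm has running clearance, and finish still gripping the cap there: do not let go of it at the end. Leave the other tools and blocks on the bench where they are.

Things in the scene. Friction and masses are not known exactly. Their poses are not given: they have to be found in the camera images.
- jig: pivot jig, fixed: dark steel base plate 150 (x) x 210 (y) x 12 mm, an upright aluminium cheek along each y end (inner faces 96 mm either side of the middle, tops 74 mm above the bench), a flat swing arm (36 mm wide, top at 18 mm) along +x, and in the middle a pivot post with the brass cap. Origin: middle of the base plate, on the bench; z up, the post's axis
- cap_grip (a point): centre (half-way up, on the axis) of the round knurled brass cap on the jig's post: 40 mm diameter, 32 mm high, upright, a white radial line on top and down one side. Already started on the thread (4 mm pitch, sinks as it tightens), cannot come off. Fully home its centre is 48 mm above the bench, on a steel boss (34 mm diameter, top at 32 mm). 75 mm free to each cheek
- cap (a joint): turning angle of the brass cap (rad): grows as it is screwed down, clockwise from above; 6.0 = bottomed out on a hard stop, a quarter turn back is 4.43. Starts between 2.3 and 3.7. About 0.08 N m of friction; it stays where it is left. The round cap slips in the fingers if they turn on against the stop
- batten_center (a point): centre of a loose pine batten, 45 (its x) x 225 (its y, long) x 35 mm (its z, up), about 0.17 kg, that lies across the tops of the jig's two cheeks right over the cap, its underside 74 mm above the bench, so that it must go before the cap can be reached
- tray: the empty bare-aluminium offcut tray, fixed, open-topped, 270 (its x, long) x 170 (its y) x 40 mm high, walls and floor 4 mm thick. Origin: middle of its underside, on the bench. It stands to the left or to the right of the jig.
- clamp_bin: a blue tray of the same size full of steel clips, fixed, on the other side of the jig; origin as for the tray. Not for the batten.
- block_a: a wooden packing block on the bench, 70x120x45 mm; leave it alone
- block_b: a smaller pine block, 65x100x45 mm, stacked on block_a; leave it alone
- screwdriver: a red-handled screwdriver lying on the bench; leave it alone
- pliers: steel locking pliers, about 210 mm long, lying on the bench; leave it alone
- clip_a: a steel spring clip, 55x24x20 mm with wire loop, lying on the bench; leave it alone
- clip_b: a second steel spring clip like clip_a; leave it alone
- batten: the same pine batten; origin in the middle of its underside, axes as said for batten_center

How it is judged:
By the outcome, as a careful person would: the job done as asked, in the order asked, and still so for the second after the job is handed in, while the arm keeps its last pose, push and grip.
It also fails if it takes over 64 s, if anything falls off the work surface, if the arm or the gripper's body presses on something with over 40 N, if the wrist force passes 120 N, or if a joint passes its speed limit or range.

## Robot

A 6-joint arm with a two-finger parallel gripper is mounted at the origin on the work surface. World frame = base frame: x ahead of the robot, y to its left, z up, the work surface at z = 0. Lengths are in m, angles in rad, forces in N, time in s.
With the tool pointing down it reaches from about 0.35 to 0.775 m from the base axis. Payload 7.3 kg.
Tool frame: the origin (TCP) lies at the very end of the fingers, on their centre line; the grasp point (between the pads) lies 19 mm behind it; x points along the fingers, y is the direction in which the jaws open and shut, and the axes are right-handed (so a half turn about x gives the same grasp; the last joint's range is limited). The gripper opens to 92 mm and grips with 3 to 60 N. Pads are 19 mm wide; open, the fingers measure 130 mm over their backs; the gripper's body (75 mm by 190 mm) begins 47 mm behind the grasp point.
Start: joints at [1.174, 0.342, 1.524, -0, 1.275, -0.146], TCP at [0.13, 0.509, 0.227] pointing down, gripper open.
Joint ranges: [-2.53, 2.53], [-0.77, 2.02], [0.04, 2.7], [-1, 4.14], [0.28, 2.66], [-3.11, 3.11]. Speed limits (rad/s): [2.57, 2.57, 3.14, 3.14, 3.14, 3.14].

## Interface

Orientations are given as a unit quaternion [w, x, y, z].
In Python, from plant import arm, cams gives the robot as it stands.
- The arm moves only by the tool send_rows, never from a script. Its argument "motion" is a list of rows, each an object of numbers: "fingers": the closure, from -1 (fully open) to 1 (shut); "dx", "dy", "dz": the shift along the tool's x, y, z in units of 0.06 m (1.0 is 0.06 m); "ax", "ay", "az": the turn, a rotation vector about the tool's x, y, z in units of 0.1 rad (1.0 is 0.1 rad). A call has exactly 8 rows; each row shifts and turns the commanded pose from where the row before left it, along the tool's axes as they then stand; what a row does not reach is not made up. A row lasts 1/8 s, in which the tool goes at most 62.5 mm and 10.7 degrees, less where a joint would pass 70% of its speed; a pose out of reach is approached as far as the arm can. A call with a number of a shift or a turn outside -1 to 1 is refused whole. A call with a gripper value outside its range is refused whole. The fingers move at their own pace and stop on an object; the grip force is fixed at half the most. Time passes only in rows, so rows that do not move let the fingers close, or fill a call up. It gives the time, the measured TCP pose, the force and the opening at its end, in the units of the state.
- arm.get_obs(): the state, without advancing time (a new reading comes with each control period).
- cams.camera(name): name is "scene" or "side" or "wrist"; returns a dict with "pixels" (400x640x3 uint8, blue, green, red), "z_map" (400x640 float32, m along the optical axis (not along the pixel's ray), 0 where there is no reading), "K" (3x3 intrinsics, pixels), "rvec" (rotation vector, rad) and "tvec" (3), from world to camera coordinates, as OpenCV has them. Camera axes: x right, y down, z forward; pixel columns grow to the right and rows downward; lengths in m; the calibration is good to about 2 mm. A picture is of the moment at which its call begins.
- arm.finish_job(): hands the job in, once; it reports no verdict.
The state is a dict: "time": time; "joints": joint angles; "joint_velocities": joint speeds; "tau": joint torques, N m; "tcp_pos": TCP position; "tcp_rot": TCP orientation; "wrist_force": force on the tool from outside, world axes, zero at the start; "wrist_torque": the same for the moment, N m; "finger_gap": finger opening in m.
Only numpy, scipy, OpenCV 4.12 (cv2) and the standard library are available. Lean on these libraries where they do the work, as an engineer would, in place of code of your own. Each camera call takes 0.05 s, during which the arm holds its last target. There are 200 camera calls.

## Working session

There is one attempt and no reset: what is moved stays moved. The work goes in short steps, Python scripts to look and compute and a tool call to move; the robot and the scene stay as the last step left them, time stands still between calls to the robot, and variables do not carry over. Pictures are saved under pics/ and viewed, about 8 in all and at most 12, crops included, and the job is handed in when it is done.

Besides the shell and the picture viewer there is one more tool, called in YAML: its name, and indented under it one key for each argument. send_rows: Moves the arm, as the interface text tells. Its arguments: {"type":"object","properties":{"motion":{"type":"array"}},"required":["motion"]}

```bash
mkdir -p pics; ls
cat > h.py <<'E'
import numpy as np,cv2
from plant import arm,cams
def cam(n):
    c=cams.camera(n); R=cv2.Rodrigues(np.array(c['rvec'],float))[0]; t=np.array(c['tvec'],float).ravel()
    return c,R,t
def world(c,R,t):
    K=c['K'];v,u=np.mgrid[0:400,0:640];z=c['z_map']
    P=np.stack([(u-K[0,2])/K[0,0]*z,(v-K[1,2])/K[1,1]*z,z],-1)
    return (P-t)@R
E
python3 - <<'E'
from h import *
o=arm.get_obs();print({k:np.round(v,3) for k,v in o.items()})
for n in('scene','side'):
    c,R,t=cam(n);cv2.imwrite(f'pics/{n}0.png',c['pixels']);np.savez(f'{n}0.npz',p=c['pixels'],W=world(c,R,t),z=c['z_map'],K=c['K'],R=R,t=t);print(n,(-R.T@t).round(3))
E
```

```text
pics
{'time': np.float64(0.0), 'joints': array([ 1.174,  0.343,  1.525,  0.   ,  1.275, -0.146]), 'joint_velocities': array([ 0.   , -0.001, -0.   , -0.   , -0.001, -0.   ]), 'tau': array([ 1.0000e-03, -4.3125e+01, -2.4422e+01,  7.2000e-02,  5.6000e-02,
       -0.0000e+00]), 'tcp_pos': array([0.13 , 0.508, 0.226]), 'tcp_rot': array([ 0.701,  0.088,  0.702, -0.089]), 'wrist_force': array([ 0.335, -0.077,  0.53 ]), 'wrist_torque': array([ 0.001, -0.045, -0.022]), 'finger_gap': np.float64(0.092)}
scene [0.945 0.503 1.085]
side [ 0.13  -0.574  0.84 ]
```

View pics/scene0.png

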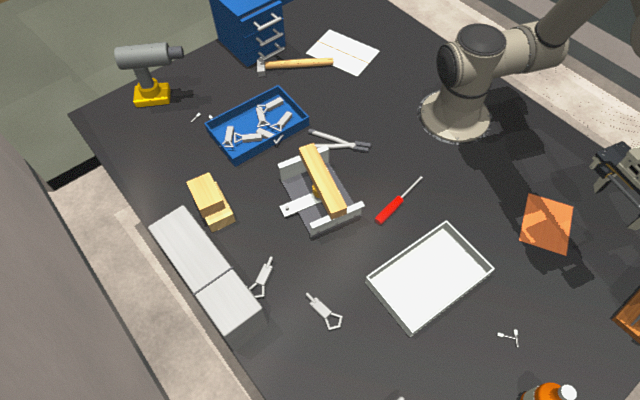

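View pics/side0.png

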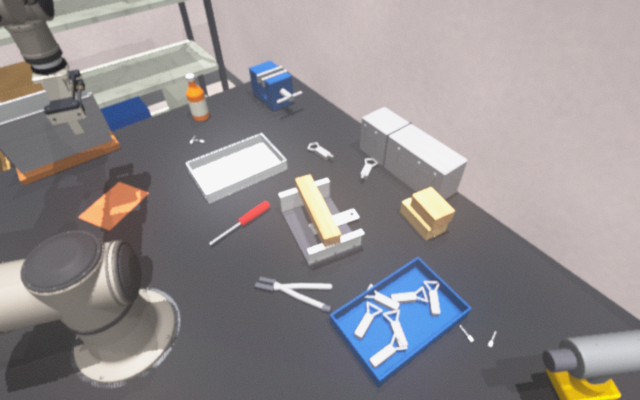

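The scene view shows the batten at about (323,180), the empty white/aluminium tray at (430,278) and the blue bin at (257,125). The side view shows the batten at (317,210) and the tray at (237,167). Now I'll measure positions from the depth.

Run:
```python
import numpy as np,cv2
for n,b,tb in(('scene',(270,130,370,240),(360,215,500,340)),('side',(275,165,370,265),(180,130,292,205))):
    d=np.load(n+'0.npz');W=d['W'];z=d['z'];p=d['p'].astype(int)
    def sel(box,lo,hi,ex=None):
        m=np.zeros(z.shape,bool);m[box[1]:box[3],box[0]:box[2]]=1
        m&=(z>0)&(W[...,2]>lo)&(W[...,2]<hi)
        if ex is not None:m&=ex
        return W[m]
    wood=(p[...,2]-p[...,0]>50)
    for nm,q in(('batten',sel(b,.1,.12,wood)),('cheek',sel(b,.068,.080,~wood)),('jigall',sel(b,.008,.09)),('trayrim',sel(tb,.034,.046)),('arm',sel(b,.015,.022))):
        q=q[:, :].astype(np.float32);r=cv2.minAreaRect(np.ascontiguousarray(q[:,:2]))
        print(n,nm,len(q),np.round(r[0],4),np.round(r[1],3),round(r[2],1),'z',np.median(q[:,2]).round(4))
```

```text
scene batten 1280 [ 0.5203 -0.0266] [0.226 0.046] 73.5 z 0.1086
scene cheek 472 [ 0.5253 -0.0296] [0.228 0.151] 77.0 z 0.0736
scene jigall 3736 [ 0.5082 -0.0848] [0.367 0.302] 42.8 z 0.0157
scene trayrim 709 [0.466 0.328] [0.171 0.271] 86.8 z 0.0391
scene arm 686 [ 0.4656 -0.0713] [0.365 0.293] 60.5 z 0.0173
side batten 428 [ 0.5169 -0.0298] [0.227 0.046] 73.4 z 0.1082
side cheek 500 [ 0.5235 -0.0318] [0.228 0.15 ] 76.7 z 0.0737
side jigall 3334 [0.5655 0.0111] [0.385 0.3  ] 52.2 z 0.0176
side trayrim 479 [0.4586 0.2447] [0.342 0.272] 86.1 z 0.0382
side arm 504 [0.57  0.015] [0.372 0.3  ] 52.5 z 0.0179
```

```bash
cat >> h.py <<'E'
from scipy.spatial.transform import Rotation as Ro
def plan(pos,yaw):
    """pos target TCP, yaw(deg)=direction of tool y in world, tool x down; picks nearer half turn unless yaw exact"""
    o=arm.get_obs();q=o['tcp_rot'];A=Ro.from_quat([q[1],q[2],q[3],q[0]])
    s=A.inv().apply(np.array(pos)-o['tcp_pos'])/.06
    for y in(yaw,yaw+180):
        a=np.radians(y);Y=np.array([np.cos(a),np.sin(a),0]);X=np.array([0,0,-1.])
        B=Ro.from_matrix(np.stack([X,Y,np.cross(X,Y)],1))
        print('yaw',y,'shift(units)',s.round(2),'turn(units)',((A.inv()*B).as_rotvec()/.1).round(2))
    M=A.as_matrix();print('t',round(float(o['time']),2),'tcp',o['tcp_pos'].round(4),'x',M[:,0].round(3),'tool yaw',np.degrees(np.arctan2(M[1,1],M[0,1])).round(1),'j6',o['joints'].round(2),'gap',round(float(o['finger_gap']),4),'F',np.round(o['wrist_force'],1),'T',np.round(o['wrist_torque'],2))
E
python3 -c "
from h import *
plan([.5185,-.028,.226],-16.5)"
```

```text
yaw -16.5 shift(units) [ 0.01 -7.05  8.49] turn(units) [1.608e+01 1.000e-02 1.000e-02]
yaw 163.5 shift(units) [ 0.01 -7.05  8.49] turn(units) [-1.534e+01 -1.000e-02  1.000e-02]
t 0.1 tcp [0.1301 0.5082 0.2261] x [-0.001 -0.001 -1.   ] tool yaw 75.6 j6 [ 1.17  0.34  1.52 -0.    1.28 -0.15] gap 0.0917 F [-0.2  0.   0.2] T [-0.01 -0.01  0.02]
```

send_rows:
  motion:
    - {"fingers":-1,"dy":-0.44,"dz":0.53}
    - {"fingers":-1,"dy":-0.44,"dz":0.53}
    - {"fingers":-1,"dy":-0.44,"dz":0.53}
    - {"fingers":-1,"dy":-0.44,"dz":0.53}
    - {"fingers":-1,"dy":-0.44,"dz":0.53}
    - {"fingers":-1,"dy":-0.44,"dz":0.53}
    - {"fingers":-1,"dy":-0.44,"dz":0.53}
    - {"fingers":-1,"dy":-0.44,"dz":0.53}

```text
invalid input at $.motion[0]: expected keys fingers, dx, dy, dz, ax, ay, az
```

send_rows:
  motion:
    - {"fingers":-1,"dy":-0.44,"dz":0.53}
    - {"fingers":-1,"dy":-0.44,"dz":0.53}
    - {"fingers":-1,"dy":-0.44,"dz":0.53}
    - {"fingers":-1,"dy":-0.44,"dz":0.53}
    - {"fingers":-1,"dy":-0.44,"dz":0.53}
    - {"fingers":-1,"dy":-0.44,"dz":0.53}
    - {"fingers":-1,"dy":-0.44,"dz":0.53}
    - {"fingers":-1,"dy":-0.44,"dz":0.53}

```text
invalid input at $.motion[0]: expected keys fingers, dx, dy, dz, ax, ay, az
```

send_rows:
  motion:
    - {"fingers":-1,"ax":-0.96}
    - {"fingers":-1,"ax":-0.96}
    - {"fingers":-1,"ax":-0.96}
    - {"fingers":-1,"ax":-0.96}
    - {"fingers":-1,"ax":-0.96}
    - {"fingers":-1,"ax":-0.96}
    - {"fingers":-1,"ax":-0.96}
    - {"fingers":-1,"ax":-0.96}

```text
invalid input at $.motion[0]: expected keys fingers, dx, dy, dz, ax, ay, az
```

send_rows:
  motion:
    - {"fingers":-1,"ax":-0.96}
    - {"fingers":-1,"ax":-0.96}
    - {"fingers":-1,"ax":-0.96}
    - {"fingers":-1,"ax":-0.96}
    - {"fingers":-1,"ax":-0.96}
    - {"fingers":-1,"ax":-0.96}
    - {"fingers":-1,"ax":-0.96}
    - {"fingers":-1,"ax":-0.96}

```text
invalid input at $.motion[0]: expected keys fingers, dx, dy, dz, ax, ay, az
```

Run:
```python
from h import *
plan([.5185,-.028,.08],163.5)
c,R,t=cam('wrist');W=world(c,R,t);p=c['pixels'].astype(int);cv2.imwrite('pics/w1.png',c['pixels'])
m=(p[...,2]-p[...,0]>50)&(W[...,2]>.1)&(W[...,2]<.118)&(c['z_map']>0)
q=W[m].astype(np.float32);print(len(q),cv2.minAreaRect(np.ascontiguousarray(q[:,:2])),np.median(q,0))
```

```text
yaw 163.5 shift(units) [ 2.44 -7.05  8.49] turn(units) [-1.534e+01 -1.000e-02  1.000e-02]
yaw 343.5 shift(units) [ 2.44 -7.05  8.49] turn(units) [1.608e+01 1.000e-02 1.000e-02]
t 0.1 tcp [0.1301 0.5082 0.2261] x [-0.001 -0.001 -1.   ] tool yaw 75.6 j6 [ 1.17  0.34  1.52 -0.    1.28 -0.15] gap 0.0917 F [-0.2  0.   0.2] T [-0.01 -0.01  0.02]
0 ((0.0, 0.0), (0.0, 0.0), 0.0) [nan nan nan]
  return _methods._mean(a, axis=axis, dtype=dtype,
  ret = um.true_divide(
```

View pics/w1.png

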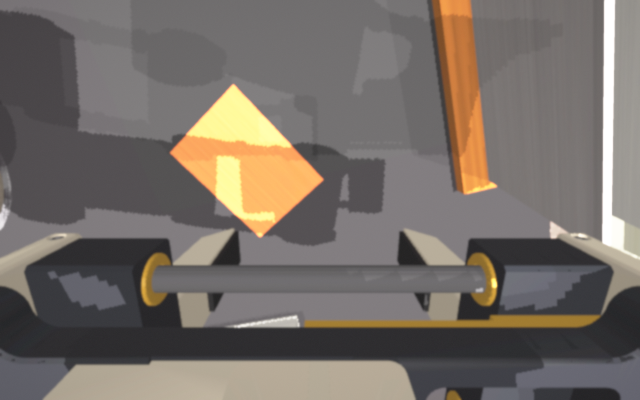

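The moves were refused because every row needs all seven keys, so the arm hasn't moved. The wrist view shows only the bench, with the orange paper at (245,160) and the fingers at the bottom.

send_rows:
  motion:
    - {"fingers":-1,"dx":0,"dy":-0.44,"dz":0.53,"ax":0,"ay":0,"az":0}
    - {"fingers":-1,"dx":0,"dy":-0.44,"dz":0.53,"ax":0,"ay":0,"az":0}
    - {"fingers":-1,"dx":0,"dy":-0.44,"dz":0.53,"ax":0,"ay":0,"az":0}
    - {"fingers":-1,"dx":0,"dy":-0.44,"dz":0.53,"ax":0,"ay":0,"az":0}
    - {"fingers":-1,"dx":0,"dy":-0.44,"dz":0.53,"ax":0,"ay":0,"az":0}
    - {"fingers":-1,"dx":0,"dy":-0.44,"dz":0.53,"ax":0,"ay":0,"az":0}
    - {"fingers":-1,"dx":0,"dy":-0.44,"dz":0.53,"ax":0,"ay":0,"az":0}
    - {"fingers":-1,"dx":0,"dy":-0.44,"dz":0.53,"ax":0,"ay":0,"az":0}

```text
time: 1.15
tcp_pos: [0.3249, 0.2397, 0.2267]
tcp_rot: [0.702, 0.088, 0.702, -0.088]
wrist_force: [0.2, 1.0, 0.5]
finger_gap: 0.0917
```

send_rows:
  motion:
    - {"fingers":-1,"dx":0,"dy":-0.44,"dz":0.53,"ax":0,"ay":0,"az":0}
    - {"fingers":-1,"dx":0,"dy":-0.44,"dz":0.53,"ax":0,"ay":0,"az":0}
    - {"fingers":-1,"dx":0,"dy":-0.44,"dz":0.53,"ax":0,"ay":0,"az":0}
    - {"fingers":-1,"dx":0,"dy":-0.44,"dz":0.53,"ax":0,"ay":0,"az":0}
    - {"fingers":-1,"dx":0,"dy":-0.44,"dz":0.53,"ax":0,"ay":0,"az":0}
    - {"fingers":-1,"dx":0,"dy":-0.44,"dz":0.53,"ax":0,"ay":0,"az":0}
    - {"fingers":-1,"dx":0,"dy":-0.44,"dz":0.53,"ax":0,"ay":0,"az":0}
    - {"fingers":-1,"dx":0,"dy":-0.44,"dz":0.53,"ax":0,"ay":0,"az":0}

```text
time: 2.15
tcp_pos: [0.5189, -0.0281, 0.2265]
tcp_rot: [0.701, 0.089, 0.702, -0.088]
wrist_force: [0.8, 0.3, -0.6]
finger_gap: 0.0915
```

send_rows:
  motion:
    - {"fingers":-1,"dx":0,"dy":0,"dz":0,"ax":-0.96,"ay":0,"az":0}
    - {"fingers":-1,"dx":0,"dy":0,"dz":0,"ax":-0.96,"ay":0,"az":0}
    - {"fingers":-1,"dx":0,"dy":0,"dz":0,"ax":-0.96,"ay":0,"az":0}
    - {"fingers":-1,"dx":0,"dy":0,"dz":0,"ax":-0.96,"ay":0,"az":0}
    - {"fingers":-1,"dx":0,"dy":0,"dz":0,"ax":-0.96,"ay":0,"az":0}
    - {"fingers":-1,"dx":0,"dy":0,"dz":0,"ax":-0.96,"ay":0,"az":0}
    - {"fingers":-1,"dx":0,"dy":0,"dz":0,"ax":-0.96,"ay":0,"az":0}
    - {"fingers":-1,"dx":0,"dy":0,"dz":0,"ax":-0.96,"ay":0,"az":0}

```text
time: 3.15
tcp_pos: [0.5181, -0.0268, 0.2264]
tcp_rot: [0.683, -0.182, 0.684, 0.182]
wrist_force: [0.1, 0.1, 0.0]
finger_gap: 0.0917
```

send_rows:
  motion:
    - {"fingers":-1,"dx":0,"dy":0,"dz":0,"ax":-0.96,"ay":0,"az":0}
    - {"fingers":-1,"dx":0,"dy":0,"dz":0,"ax":-0.96,"ay":0,"az":0}
    - {"fingers":-1,"dx":0,"dy":0,"dz":0,"ax":-0.96,"ay":0,"az":0}
    - {"fingers":-1,"dx":0,"dy":0,"dz":0,"ax":-0.96,"ay":0,"az":0}
    - {"fingers":-1,"dx":0,"dy":0,"dz":0,"ax":-0.96,"ay":0,"az":0}
    - {"fingers":-1,"dx":0,"dy":0,"dz":0,"ax":-0.96,"ay":0,"az":0}
    - {"fingers":-1,"dx":0,"dy":0,"dz":0,"ax":-0.96,"ay":0,"az":0}
    - {"fingers":-1,"dx":0,"dy":0,"dz":0,"ax":-0.96,"ay":0,"az":0}

```text
time: 4.15
tcp_pos: [0.5182, -0.0268, 0.2264]
tcp_rot: [0.565, -0.424, 0.566, 0.425]
wrist_force: [0.6, 0.1, 0.4]
finger_gap: 0.0918
```

Run:
```python
from h import *
plan([.5185,-.028,.078],163.5)
c,R,t=cam('wrist');W=world(c,R,t);p=c['pixels'].astype(int);cv2.imwrite('pics/w2.png',c['pixels'])
m=(p[...,2]-p[...,0]>50)&(W[...,2]>.1)&(W[...,2]<.118)&(c['z_map']>0)
q=W[m].astype(np.float32);print(len(q),cv2.minAreaRect(np.ascontiguousarray(q[:,:2])),np.median(q,0))
```

```text
yaw 163.5 shift(units) [ 2.47 -0.01 -0.02] turn(units) [ 0.06  0.   -0.01]
yaw 343.5 shift(units) [ 2.47 -0.01 -0.02] turn(units) [-3.136e+01  1.000e-02  0.000e+00]
t 4.15 tcp [ 0.5182 -0.0268  0.2264] x [-0.001  0.    -1.   ] tool yaw 163.8 j6 [-0.2   0.33  1.54  0.    1.27 -3.06] gap 0.0918 F [0.6 0.1 0.4] T [ 0.08  0.1  -0.01]
9527 ((0.5179532170295715, -0.02777363359928131), (0.22450518608093262, 0.04507722333073616), 73.32763671875) [ 0.5101751  -0.05642699  0.10907202]
```

View pics/w2.png

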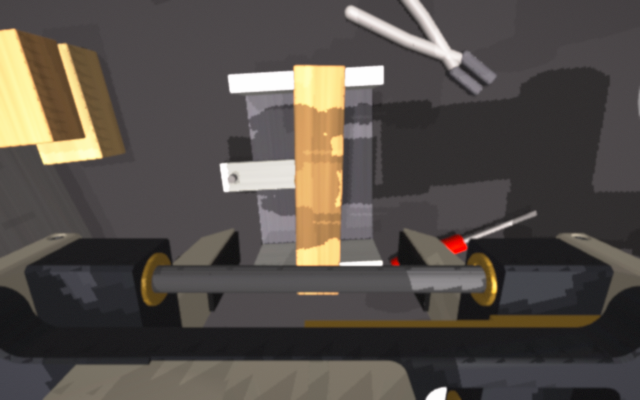

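The wrist view shows the batten at (320,180), upright in the picture and centred between the fingers. Wrist depth agrees to 1 mm, so I'll descend, grip and lift.

send_rows:
  motion:
    - {"fingers":-1,"dx":0.31,"dy":0,"dz":0,"ax":0,"ay":0,"az":0}
    - {"fingers":-1,"dx":0.31,"dy":0,"dz":0,"ax":0,"ay":0,"az":0}
    - {"fingers":-1,"dx":0.31,"dy":0,"dz":0,"ax":0,"ay":0,"az":0}
    - {"fingers":-1,"dx":0.31,"dy":0,"dz":0,"ax":0,"ay":0,"az":0}
    - {"fingers":-1,"dx":0.31,"dy":0,"dz":0,"ax":0,"ay":0,"az":0}
    - {"fingers":-1,"dx":0.31,"dy":0,"dz":0,"ax":0,"ay":0,"az":0}
    - {"fingers":-1,"dx":0.31,"dy":0,"dz":0,"ax":0,"ay":0,"az":0}
    - {"fingers":-1,"dx":0.3,"dy":0,"dz":0,"ax":0,"ay":0,"az":0}

```text
time: 5.2
tcp_pos: [0.5182, -0.0268, 0.0777]
tcp_rot: [0.566, -0.423, 0.566, 0.423]
wrist_force: [-0.6, -0.8, 0.9]
finger_gap: 0.0919
```

send_rows:
  motion:
    - {"fingers":1,"dx":0,"dy":0,"dz":0,"ax":0,"ay":0,"az":0}
    - {"fingers":1,"dx":0,"dy":0,"dz":0,"ax":0,"ay":0,"az":0}
    - {"fingers":1,"dx":0,"dy":0,"dz":0,"ax":0,"ay":0,"az":0}
    - {"fingers":1,"dx":0,"dy":0,"dz":0,"ax":0,"ay":0,"az":0}
    - {"fingers":1,"dx":0,"dy":0,"dz":0,"ax":0,"ay":0,"az":0}
    - {"fingers":1,"dx":0,"dy":0,"dz":0,"ax":0,"ay":0,"az":0}
    - {"fingers":1,"dx":0,"dy":0,"dz":0,"ax":0,"ay":0,"az":0}
    - {"fingers":1,"dx":0,"dy":0,"dz":0,"ax":0,"ay":0,"az":0}

```text
time: 6.2
tcp_pos: [0.5184, -0.0269, 0.0788]
tcp_rot: [0.566, -0.424, 0.566, 0.424]
wrist_force: [-0.5, -0.1, 4.1]
finger_gap: 0.0448
```

Gripped: the opening is 44.8 mm. Next I'll lift.

send_rows:
  motion:
    - {"fingers":1,"dx":-0.15,"dy":0,"dz":0,"ax":0,"ay":0,"az":0}
    - {"fingers":1,"dx":-0.25,"dy":0,"dz":0,"ax":0,"ay":0,"az":0}
    - {"fingers":1,"dx":-0.3,"dy":0,"dz":0,"ax":0,"ay":0,"az":0}
    - {"fingers":1,"dx":-0.3,"dy":0,"dz":0,"ax":0,"ay":0,"az":0}
    - {"fingers":1,"dx":-0.3,"dy":0,"dz":0,"ax":0,"ay":0,"az":0}
    - {"fingers":1,"dx":-0.3,"dy":0,"dz":0,"ax":0,"ay":0,"az":0}
    - {"fingers":1,"dx":-0.3,"dy":0,"dz":0,"ax":0,"ay":0,"az":0}
    - {"fingers":1,"dx":-0.2,"dy":0,"dz":0,"ax":0,"ay":0,"az":0}

```text
time: 7.2
tcp_pos: [0.5186, -0.0269, 0.2061]
tcp_rot: [0.566, -0.424, 0.566, 0.423]
wrist_force: [0.9, 0.5, -1.0]
finger_gap: 0.0445
```

Run:
```python
from h import *
plan([.466,.328,.2],86.8)
c,R,t=cam('scene');W=world(c,R,t);z=c['z_map'];p=c['pixels'].astype(int)
def rect(lo,hi,x0,x1,y0,y1,ex):
    m=(z>0)&(W[...,2]>lo)&(W[...,2]<hi)&(W[...,0]>x0)&(W[...,0]<x1)&(W[...,1]>y0)&(W[...,1]<y1)&ex
    q=W[m].astype(np.float32);return len(q),cv2.minAreaRect(np.ascontiguousarray(q[:,:2])),np.median(q,0)
wood=p[...,2]-p[...,0]>50
print('rim',rect(.034,.046,.25,.7,.2,.5,~wood))
print('cap',rect(.058,.070,.47,.57,-.08,.02,p[...,2]-p[...,0]>20))
print('cheek',rect(.068,.080,.38,.67,-.2,.13,~wood))
np.savez('s1.npz',p=c['pixels'],W=W,z=z);cv2.imwrite('pics/s1.png',cv2.resize(c['pixels'][100:260,220:420],None,fx=4,fy=3.75,interpolation=cv2.INTER_CUBIC))
```

```text
yaw 86.8 shift(units) [0.1  2.51 5.43] turn(units) [1.341e+01 1.000e-02 1.000e-02]
yaw 266.8 shift(units) [0.1  2.51 5.43] turn(units) [-1.8e+01 -1.0e-02  1.0e-02]
t 7.2 tcp [ 0.5186 -0.0269  0.2061] x [ 0.002 -0.    -1.   ] tool yaw 163.6 j6 [-0.2   0.35  1.57  0.    1.22 -3.06] gap 0.0445 F [ 0.9  0.5 -1. ] T [0.07 0.05 0.04]
rim (692, ((0.4664382338523865, 0.32757753133773804), (0.17084917426109314, 0.2715230882167816), 86.60437774658203), array([0.4759146 , 0.3331862 , 0.03886569], dtype=float32))
cap (162, ((0.5263471603393555, -0.028843257576227188), (0.040116820484399796, 0.03927670791745186), 10.703933715820312), array([ 0.5274483 , -0.02797185,  0.06548772], dtype=float32))
cheek (533, ((0.5249314904212952, -0.029648229479789734), (0.22639314830303192, 0.15083558857440948), 76.90898895263672), array([0.5439161 , 0.06255819, 0.07334422], dtype=float32))
```

View pics/s1.png

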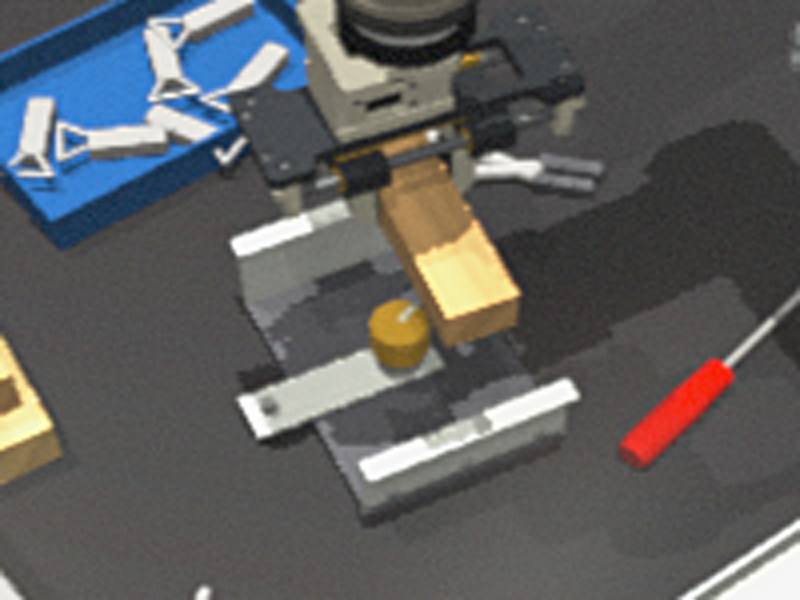

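The crop shows the batten level in the fingers and clear of the jig. The cap is at (400,330) with its white line at the upper right. Next I'll carry the batten to the tray.

send_rows:
  motion:
    - {"fingers":1,"dx":0,"dy":0.2,"dz":0.44,"ax":0,"ay":0,"az":0}
    - {"fingers":1,"dx":0,"dy":0.2,"dz":0.44,"ax":0,"ay":0,"az":0}
    - {"fingers":1,"dx":0,"dy":0.2,"dz":0.44,"ax":0,"ay":0,"az":0}
    - {"fingers":1,"dx":0,"dy":0.21,"dz":0.46,"ax":0,"ay":0,"az":0}
    - {"fingers":1,"dx":0,"dy":0.21,"dz":0.46,"ax":0,"ay":0,"az":0}
    - {"fingers":1,"dx":0,"dy":0.21,"dz":0.46,"ax":0,"ay":0,"az":0}
    - {"fingers":1,"dx":0,"dy":0.21,"dz":0.46,"ax":0,"ay":0,"az":0}
    - {"fingers":1,"dx":0,"dy":0.21,"dz":0.46,"ax":0,"ay":0,"az":0}

```text
time: 8.25
tcp_pos: [0.4841, 0.2104, 0.2043]
tcp_rot: [0.566, -0.424, 0.566, 0.424]
wrist_force: [0.6, -1.1, -2.4]
finger_gap: 0.045
```

send_rows:
  motion:
    - {"fingers":1,"dx":0,"dy":0.21,"dz":0.45,"ax":0,"ay":0,"az":0}
    - {"fingers":1,"dx":0,"dy":0.21,"dz":0.45,"ax":0,"ay":0,"az":0}
    - {"fingers":1,"dx":0,"dy":0.21,"dz":0.45,"ax":0,"ay":0,"az":0}
    - {"fingers":1,"dx":0,"dy":0.21,"dz":0.45,"ax":0,"ay":0,"az":0}
    - {"fingers":1,"dx":0,"dy":0,"dz":0,"ax":0.9,"ay":0,"az":0}
    - {"fingers":1,"dx":0,"dy":0,"dz":0,"ax":1,"ay":0,"az":0}
    - {"fingers":1,"dx":0,"dy":0,"dz":0,"ax":1,"ay":0,"az":0}
    - {"fingers":1,"dx":0,"dy":0,"dz":0,"ax":1,"ay":0,"az":0}

```text
time: 9.25
tcp_pos: [0.4663, 0.3272, 0.2042]
tcp_rot: [0.638, -0.305, 0.638, 0.305]
wrist_force: [-0.5, 0.1, -1.1]
finger_gap: 0.0448
```

send_rows:
  motion:
    - {"fingers":1,"dx":0,"dy":0,"dz":0,"ax":1,"ay":0,"az":0}
    - {"fingers":1,"dx":0,"dy":0,"dz":0,"ax":1,"ay":0,"az":0}
    - {"fingers":1,"dx":0,"dy":0,"dz":0,"ax":1,"ay":0,"az":0}
    - {"fingers":1,"dx":0,"dy":0,"dz":0,"ax":1,"ay":0,"az":0}
    - {"fingers":1,"dx":0,"dy":0,"dz":0,"ax":1,"ay":0,"az":0}
    - {"fingers":1,"dx":0,"dy":0,"dz":0,"ax":1,"ay":0,"az":0}
    - {"fingers":1,"dx":0,"dy":0,"dz":0,"ax":1,"ay":0,"az":0}
    - {"fingers":1,"dx":0,"dy":0,"dz":0,"ax":1,"ay":0,"az":0}

```text
time: 10.25
tcp_pos: [0.4664, 0.3271, 0.2042]
tcp_rot: [0.706, -0.033, 0.707, 0.032]
wrist_force: [-0.1, -0.4, -1.1]
finger_gap: 0.0448
```

Run:
```python
from h import *
plan([.466,.328,.010],86.7)
```

```text
yaw 86.7 shift(units) [ 3.24  0.02 -0.  ] turn(units) [ 1.5  -0.01  0.  ]
yaw 266.7 shift(units) [ 3.24  0.02 -0.  ] turn(units) [-2.992e+01 -1.000e-02 -1.000e-02]
t 10.25 tcp [0.4664 0.3271 0.2042] x [-0.001 -0.    -1.   ] tool yaw 95.3 j6 [ 0.48  0.44  1.43  0.    1.27 -1.19] gap 0.0448 F [-0.1 -0.4 -1.1] T [ 0.03 -0.05 -0.03]
```

send_rows:
  motion:
    - {"fingers":1,"dx":0.4,"dy":0,"dz":0,"ax":0.75,"ay":0,"az":0}
    - {"fingers":1,"dx":0.4,"dy":0,"dz":0,"ax":0.75,"ay":0,"az":0}
    - {"fingers":1,"dx":0.5,"dy":0,"dz":0,"ax":0,"ay":0,"az":0}
    - {"fingers":1,"dx":0.5,"dy":0,"dz":0,"ax":0,"ay":0,"az":0}
    - {"fingers":1,"dx":0.5,"dy":0,"dz":0,"ax":0,"ay":0,"az":0}
    - {"fingers":1,"dx":0.45,"dy":0,"dz":0,"ax":0,"ay":0,"az":0}
    - {"fingers":1,"dx":0.3,"dy":0,"dz":0,"ax":0,"ay":0,"az":0}
    - {"fingers":1,"dx":0.18,"dy":0,"dz":0,"ax":0,"ay":0,"az":0}

```text
time: 11.25
tcp_pos: [0.4661, 0.327, 0.0096]
tcp_rot: [0.706, 0.019, 0.707, -0.02]
wrist_force: [-1.1, 0.1, -1.3]
finger_gap: 0.045
```

send_rows:
  motion:
    - {"fingers":1,"dx":0,"dy":0,"dz":0,"ax":0,"ay":0,"az":0}
    - {"fingers":-0.4,"dx":0,"dy":0,"dz":0,"ax":0,"ay":0,"az":0}
    - {"fingers":-0.4,"dx":0,"dy":0,"dz":0,"ax":0,"ay":0,"az":0}
    - {"fingers":-0.4,"dx":0,"dy":0,"dz":0,"ax":0,"ay":0,"az":0}
    - {"fingers":-0.4,"dx":0,"dy":0,"dz":0,"ax":0,"ay":0,"az":0}
    - {"fingers":-0.4,"dx":0,"dy":0,"dz":0,"ax":0,"ay":0,"az":0}
    - {"fingers":-0.4,"dx":0,"dy":0,"dz":0,"ax":0,"ay":0,"az":0}
    - {"fingers":-0.4,"dx":0,"dy":0,"dz":0,"ax":0,"ay":0,"az":0}

```text
time: 12.25
tcp_pos: [0.4666, 0.3273, 0.0107]
tcp_rot: [0.707, 0.019, 0.707, -0.019]
wrist_force: [0.0, -0.2, -0.5]
finger_gap: 0.0639
```

send_rows:
  motion:
    - {"fingers":-0.4,"dx":-0.2,"dy":0,"dz":0,"ax":0,"ay":0,"az":0}
    - {"fingers":-0.4,"dx":-0.4,"dy":0,"dz":0,"ax":0,"ay":0,"az":0}
    - {"fingers":-0.4,"dx":-0.4,"dy":0,"dz":0,"ax":0,"ay":0,"az":0}
    - {"fingers":-0.4,"dx":-0.4,"dy":0,"dz":0,"ax":0,"ay":0,"az":0}
    - {"fingers":-0.4,"dx":-0.4,"dy":0,"dz":0,"ax":0,"ay":0,"az":0}
    - {"fingers":-0.4,"dx":-0.4,"dy":0,"dz":0,"ax":0,"ay":0,"az":0}
    - {"fingers":-0.4,"dx":-0.4,"dy":0,"dz":0,"ax":0,"ay":0,"az":0}
    - {"fingers":-0.4,"dx":-0.4,"dy":0,"dz":0,"ax":0,"ay":0,"az":0}

```text
time: 13.25
tcp_pos: [0.4665, 0.3272, 0.1925]
tcp_rot: [0.707, 0.02, 0.707, -0.019]
wrist_force: [0.6, 0.8, -0.7]
finger_gap: 0.0643
```

Run:
```python
from h import *
plan([.5255,-.0295,.18],155)
c,R,t=cam('scene');W=world(c,R,t);p=c['pixels'].astype(int);z=c['z_map']
m=(z>0)&(p[...,2]-p[...,0]>50)&(W[...,0]>.3)&(W[...,0]<.62)&(W[...,1]>.23)&(W[...,1]<.43)&(W[...,2]<.06)
q=W[m].astype(np.float32);print(len(q),cv2.minAreaRect(np.ascontiguousarray(q[:,:2])),q[:,2].max())
```

```text
yaw 155 shift(units) [ 0.21 -5.88  1.31] turn(units) [-1.189e+01  1.000e-02  0.000e+00]
yaw 335 shift(units) [ 0.21 -5.88  1.31] turn(units) [ 1.952e+01  0.000e+00 -1.000e-02]
t 13.25 tcp [0.4665 0.3272 0.1925] x [ 0.001  0.    -1.   ] tool yaw 86.9 j6 [ 0.48  0.45  1.45  0.    1.24 -1.04] gap 0.0643 F [ 0.6  0.8 -0.7] T [0.03 0.01 0.04]
1460 ((0.45720529556274414, 0.32449179887771606), (0.05254288762807846, 0.24601000547409058), 86.6337661743164) 0.045807622
```

send_rows:
  motion:
    - {"fingers":-1,"dx":0,"dy":-0.49,"dz":0.11,"ax":0,"ay":0,"az":0}
    - {"fingers":-1,"dx":0,"dy":-0.49,"dz":0.11,"ax":0,"ay":0,"az":0}
    - {"fingers":-1,"dx":0,"dy":-0.49,"dz":0.11,"ax":0,"ay":0,"az":0}
    - {"fingers":-1,"dx":0,"dy":-0.49,"dz":0.11,"ax":0,"ay":0,"az":0}
    - {"fingers":-1,"dx":0,"dy":-0.49,"dz":0.11,"ax":0,"ay":0,"az":0}
    - {"fingers":-1,"dx":0,"dy":-0.49,"dz":0.11,"ax":0,"ay":0,"az":0}
    - {"fingers":-1,"dx":0,"dy":-0.49,"dz":0.11,"ax":0,"ay":0,"az":0}
    - {"fingers":-1,"dx":0,"dy":-0.49,"dz":0.11,"ax":0,"ay":0,"az":0}

```text
time: 14.3
tcp_pos: [0.5064, 0.0885, 0.191]
tcp_rot: [0.707, 0.019, 0.707, -0.019]
wrist_force: [0.4, 0.3, -0.3]
finger_gap: 0.0917
```

send_rows:
  motion:
    - {"fingers":-1,"dx":0.05,"dy":-0.49,"dz":0.11,"ax":0,"ay":0,"az":0}
    - {"fingers":-1,"dx":0.05,"dy":-0.49,"dz":0.11,"ax":0,"ay":0,"az":0}
    - {"fingers":-1,"dx":0.05,"dy":-0.49,"dz":0.11,"ax":0,"ay":0,"az":0}
    - {"fingers":-1,"dx":0.05,"dy":-0.49,"dz":0.11,"ax":0,"ay":0,"az":0}
    - {"fingers":-1,"dx":0,"dy":0,"dz":0,"ax":-0.99,"ay":0,"az":0}
    - {"fingers":-1,"dx":0,"dy":0,"dz":0,"ax":-0.99,"ay":0,"az":0}
    - {"fingers":-1,"dx":0,"dy":0,"dz":0,"ax":-0.99,"ay":0,"az":0}
    - {"fingers":-1,"dx":0,"dy":0,"dz":0,"ax":-0.99,"ay":0,"az":0}

```text
time: 15.3
tcp_pos: [0.5262, -0.0294, 0.179]
tcp_rot: [0.697, -0.121, 0.697, 0.121]
wrist_force: [0.0, 0.4, -0.4]
finger_gap: 0.0917
```

send_rows:
  motion:
    - {"fingers":-1,"dx":0,"dy":0,"dz":0,"ax":-0.99,"ay":0,"az":0}
    - {"fingers":-1,"dx":0,"dy":0,"dz":0,"ax":-0.99,"ay":0,"az":0}
    - {"fingers":-1,"dx":0,"dy":0,"dz":0,"ax":-0.99,"ay":0,"az":0}
    - {"fingers":-1,"dx":0,"dy":0,"dz":0,"ax":-0.99,"ay":0,"az":0}
    - {"fingers":-1,"dx":0,"dy":0,"dz":0,"ax":-0.99,"ay":0,"az":0}
    - {"fingers":-1,"dx":0,"dy":0,"dz":0,"ax":-0.99,"ay":0,"az":0}
    - {"fingers":-1,"dx":0,"dy":0,"dz":0,"ax":-0.99,"ay":0,"az":0}
    - {"fingers":-1,"dx":0,"dy":0,"dz":0,"ax":-0.99,"ay":0,"az":0}

```text
time: 16.3
tcp_pos: [0.5262, -0.0293, 0.179]
tcp_rot: [0.596, -0.381, 0.596, 0.38]
wrist_force: [0.5, -0.8, 1.2]
finger_gap: 0.0917
```

Run:
```python
from h import *
plan([.5255,-.0295,.032],155)
for n in('wrist','side','scene'):
    c,R,t=cam(n);W=world(c,R,t);p=c['pixels'].astype(int);z=c['z_map']
    near=(z>0)&(np.hypot(W[...,0]-.5255,W[...,1]+.0295)<.03)
    for nm,m in(('top',near&(W[...,2]>.061)&(W[...,2]<.072)),('brass',near&(W[...,2]>.03)&(W[...,2]<.072)&(p[...,2]-p[...,0]>25))):
        q=W[m].astype(np.float32)
        if len(q)>5: print(n,nm,len(q),cv2.minEnclosingCircle(np.ascontiguousarray(q[:,:2])),np.median(q,0),q[:,2].max())
    m=near&(W[...,2]>.058)&(W[...,2]<.074)&(p.min(-1)>110);q=W[m]
    if len(q)>2: print(' white',len(q),q.mean(0).round(4))
    cv2.imwrite(f'pics/{n}2.png',c['pixels'])
```

```text
yaw 155 shift(units) [ 2.45  0.01 -0.01] turn(units) [0.02 0.   0.  ]
yaw 335 shift(units) [ 2.45  0.01 -0.01] turn(units) [-31.4  -0.    0. ]
t 16.3 tcp [ 0.5262 -0.0293  0.179 ] x [ 0.  0. -1.] tool yaw 155.1 j6 [-0.2   0.39  1.59  0.    1.16 -2.91] gap 0.0917 F [ 0.5 -0.8  1.2] T [0.09 0.09 0.04]
wrist top 1359 ((0.524086058139801, -0.03024100884795189), 0.02064157836139202) [ 0.5235708  -0.03108703  0.06620584] 0.06837813
wrist brass 1493 ((0.5240387320518494, -0.03032664582133293), 0.02066851407289505) [ 0.52345157 -0.03304134  0.06607696] 0.06837813
 white 160 [ 0.5155 -0.0323  0.0656]
side top 145 ((0.52335524559021, -0.032601743936538696), 0.020790887996554375) [ 0.5223002  -0.03440783  0.06599026] 0.06975762
side brass 230 ((0.5231492519378662, -0.03298076614737511), 0.021159129217267036) [ 0.51907396 -0.0390815   0.06438135] 0.06975762
 white 44 [ 0.5145 -0.0303  0.066 ]
scene top 153 ((0.5255777835845947, -0.02982894331216812), 0.021122083067893982) [ 0.5261119  -0.02934176  0.0654345 ] 0.07012472
scene brass 229 ((0.5254762172698975, -0.02928740717470646), 0.021433549001812935) [ 0.529431   -0.02420342  0.06391188] 0.07012472
 white 11 [ 0.5145 -0.0338  0.0656]
```

View pics/wrist2.png

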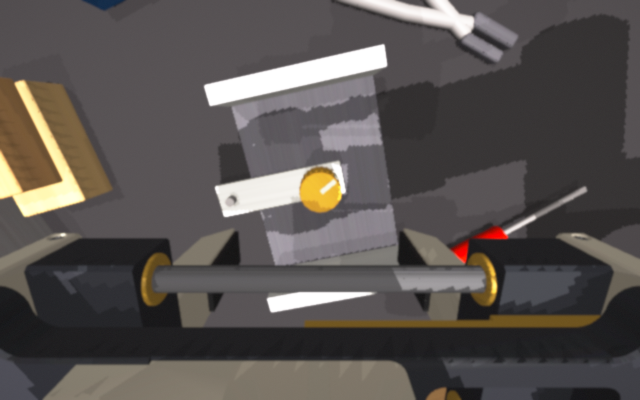

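The wrist view shows the cap at (320,190), free and reachable, with its white line pointing right. I'll centre on (0.5245, −0.0305), descend and grip.

send_rows:
  motion:
    - {"fingers":-1,"dx":0.35,"dy":0.02,"dz":-0.03,"ax":0,"ay":0,"az":0}
    - {"fingers":-1,"dx":0.35,"dy":0,"dz":0,"ax":0,"ay":0,"az":0}
    - {"fingers":-1,"dx":0.35,"dy":0,"dz":0,"ax":0,"ay":0,"az":0}
    - {"fingers":-1,"dx":0.35,"dy":0,"dz":0,"ax":0,"ay":0,"az":0}
    - {"fingers":-1,"dx":0.35,"dy":0,"dz":0,"ax":0,"ay":0,"az":0}
    - {"fingers":-1,"dx":0.3,"dy":0,"dz":0,"ax":0,"ay":0,"az":0}
    - {"fingers":-1,"dx":0.25,"dy":0,"dz":0,"ax":0,"ay":0,"az":0}
    - {"fingers":-1,"dx":0.15,"dy":0,"dz":0,"ax":0,"ay":0,"az":0}

```text
time: 17.45
tcp_pos: [0.5244, -0.0304, 0.031]
tcp_rot: [0.597, -0.379, 0.597, 0.379]
wrist_force: [0.2, 0.1, 0.4]
finger_gap: 0.0919
```

send_rows:
  motion:
    - {"fingers":1,"dx":0,"dy":0,"dz":0,"ax":0,"ay":0,"az":0}
    - {"fingers":1,"dx":0,"dy":0,"dz":0,"ax":0,"ay":0,"az":0}
    - {"fingers":1,"dx":0,"dy":0,"dz":0,"ax":0,"ay":0,"az":0}
    - {"fingers":1,"dx":0,"dy":0,"dz":0,"ax":0,"ay":0,"az":0}
    - {"fingers":1,"dx":0,"dy":0,"dz":0,"ax":0,"ay":0,"az":0}
    - {"fingers":1,"dx":0,"dy":0,"dz":0,"ax":0,"ay":0,"az":0}
    - {"fingers":1,"dx":0,"dy":0,"dz":0,"ax":0,"ay":0,"az":0}
    - {"fingers":1,"dx":0,"dy":0,"dz":0,"ax":0,"ay":0,"az":0}

```text
time: 18.45
tcp_pos: [0.5243, -0.0303, 0.0318]
tcp_rot: [0.597, -0.379, 0.597, 0.38]
wrist_force: [-2.3, -0.2, 2.3]
finger_gap: 0.0392
```

Run:
```python
from h import *
plan([.5245,-.0305,.032],155)
```

```text
yaw 155 shift(units) [-0. -0. -0.] turn(units) [-0.01  0.   -0.  ]
yaw 335 shift(units) [-0. -0. -0.] turn(units) [ 3.14e+01 -1.00e-02 -0.00e+00]
t 18.45 tcp [ 0.5243 -0.0303  0.0318] x [-0.  0. -1.] tool yaw 154.9 j6 [-0.2   0.58  1.75  0.    0.81 -2.91] gap 0.0392 F [-2.3 -0.2  2.3] T [ 0.14  0.44 -0.02]
```

send_rows:
  motion:
    - {"fingers":1,"dx":0.001,"dy":0,"dz":0,"ax":1,"ay":0,"az":0}
    - {"fingers":1,"dx":0.001,"dy":0,"dz":0,"ax":1,"ay":0,"az":0}
    - {"fingers":1,"dx":0.001,"dy":0,"dz":0,"ax":1,"ay":0,"az":0}
    - {"fingers":1,"dx":0.001,"dy":0,"dz":0,"ax":1,"ay":0,"az":0}
    - {"fingers":1,"dx":0.001,"dy":0,"dz":0,"ax":1,"ay":0,"az":0}
    - {"fingers":1,"dx":0.001,"dy":0,"dz":0,"ax":1,"ay":0,"az":0}
    - {"fingers":1,"dx":0.001,"dy":0,"dz":0,"ax":1,"ay":0,"az":0}
    - {"fingers":1,"dx":0.001,"dy":0,"dz":0,"ax":1,"ay":0,"az":0}

```text
time: 19.45
tcp_pos: [0.5243, -0.0302, 0.0313]
tcp_rot: [0.697, -0.116, 0.698, 0.116]
wrist_force: [-1.9, 1.6, 2.8]
finger_gap: 0.0397
```

Run:
```python
from h import *
plan([.5245,-.0305,.032],155)
c,R,t=cam('wrist');cv2.imwrite('pics/w3.png',c['pixels'])
c,R,t=cam('scene');cv2.imwrite('pics/s3.png',cv2.resize(c['pixels'][140:220,270:370],None,fx=8,fy=7.5,interpolation=cv2.INTER_CUBIC))
```

```text
yaw 155 shift(units) [-0.01 -0.01  0.  ] turn(units) [-8.04 -0.   -0.01]
yaw 335 shift(units) [-0.01 -0.01  0.  ] turn(units) [ 2.337e+01 -1.000e-02  0.000e+00]
t 19.45 tcp [ 0.5243 -0.0302  0.0313] x [-0.  0. -1.] tool yaw 108.9 j6 [-0.2   0.58  1.75  0.    0.81 -2.1 ] gap 0.0397 F [-1.9  1.6  2.8] T [0.23 0.37 0.06]
```

View pics/w3.png

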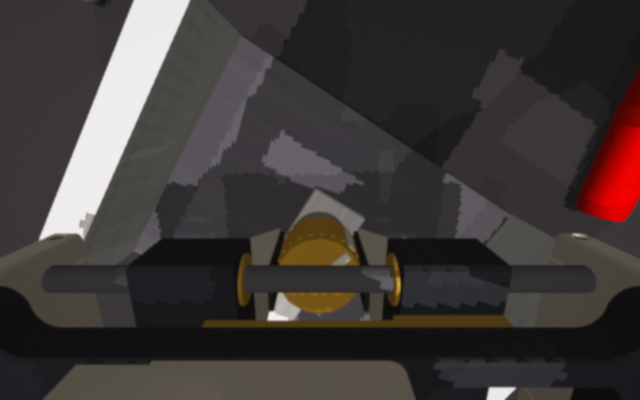

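The wrist view shows the cap at (320,270), gripped centrally. Its white line is at (340,258), in the same place relative to the tool as before, so it's turning with the fingers.

send_rows:
  motion:
    - {"fingers":1,"dx":0.001,"dy":0,"dz":0,"ax":1,"ay":0,"az":0}
    - {"fingers":1,"dx":0.001,"dy":0,"dz":0,"ax":1,"ay":0,"az":0}
    - {"fingers":1,"dx":0.001,"dy":0,"dz":0,"ax":1,"ay":0,"az":0}
    - {"fingers":1,"dx":0.001,"dy":0,"dz":0,"ax":1,"ay":0,"az":0}
    - {"fingers":1,"dx":0.001,"dy":0,"dz":0,"ax":1,"ay":0,"az":0}
    - {"fingers":1,"dx":0.001,"dy":0,"dz":0,"ax":1,"ay":0,"az":0}
    - {"fingers":1,"dx":0.001,"dy":0,"dz":0,"ax":1,"ay":0,"az":0}
    - {"fingers":1,"dx":0.001,"dy":0,"dz":0,"ax":1,"ay":0,"az":0}

```text
time: 20.55
tcp_pos: [0.5243, -0.0301, 0.0308]
tcp_rot: [0.688, 0.164, 0.688, -0.164]
wrist_force: [-1.6, 3.1, 3.6]
finger_gap: 0.0395
```

```bash
cat > m.py <<'E'
from h import *
plan([.5245,-.0305,.032],155)
import sys
c,R,t=cam('wrist');cv2.imwrite(f'pics/w{sys.argv[1]}.png',c['pixels'])
p=cv2.imread(f'pics/w{sys.argv[1]}.png').astype(int)
for nm in ('w3',f'w{sys.argv[1]}'):
    p=cv2.imread(f'pics/{nm}.png').astype(int)[240:266,285:355];m=(p[...,0]>90)&(p[...,2]-p[...,0]<70)&(p.sum(-1)>380);v,u=np.nonzero(m);print(nm,len(u),(u.mean()+285,v.mean()+240) if len(u) else '')
E
python3 m.py 4
```

```text
yaw 155 shift(units) [-0.02 -0.    0.01] turn(units) [-1.602e+01 -0.000e+00 -1.000e-02]
yaw 335 shift(units) [-0.02 -0.    0.01] turn(units) [ 1.54e+01 -1.00e-02  0.00e+00]
t 20.55 tcp [ 0.5243 -0.0301  0.0308] x [-0.001  0.    -1.   ] tool yaw 63.2 j6 [-0.2   0.58  1.75  0.    0.81 -1.31] gap 0.0395 F [-1.6  3.1  3.6] T [0.36 0.33 0.14]
w3 19 (np.float64(346.2631578947368), np.float64(259.8421052631579))
w4 38 (np.float64(342.8157894736842), np.float64(259.4736842105263))
```

send_rows:
  motion:
    - {"fingers":1,"dx":0.001,"dy":0,"dz":0,"ax":1,"ay":0,"az":0}
    - {"fingers":1,"dx":0.001,"dy":0,"dz":0,"ax":1,"ay":0,"az":0}
    - {"fingers":1,"dx":0.001,"dy":0,"dz":0,"ax":1,"ay":0,"az":0}
    - {"fingers":1,"dx":0.001,"dy":0,"dz":0,"ax":1,"ay":0,"az":0}
    - {"fingers":1,"dx":0.001,"dy":0,"dz":0,"ax":1,"ay":0,"az":0}
    - {"fingers":1,"dx":0.001,"dy":0,"dz":0,"ax":1,"ay":0,"az":0}
    - {"fingers":1,"dx":0.001,"dy":0,"dz":0,"ax":1,"ay":0,"az":0}
    - {"fingers":1,"dx":0.001,"dy":0,"dz":0,"ax":1,"ay":0,"az":0}

```text
time: 21.6
tcp_pos: [0.5244, -0.03, 0.0303]
tcp_rot: [0.57, 0.418, 0.57, -0.418]
wrist_force: [-1.6, 2.5, 3.3]
finger_gap: 0.0393
```

```bash
python3 m.py 5
```

```text
yaw 155 shift(units) [-0.03  0.    0.01] turn(units) [-2.401e+01 -0.000e+00 -1.000e-02]
yaw 335 shift(units) [-0.03  0.    0.01] turn(units) [ 7.41 -0.01  0.  ]
t 21.6 tcp [ 0.5244 -0.03    0.0303] x [-0.     0.001 -1.   ] tool yaw 17.4 j6 [-0.2   0.58  1.75  0.    0.8  -0.51] gap 0.0393 F [-1.6  2.5  3.3] T [0.44 0.38 0.11]
w3 19 (np.float64(346.2631578947368), np.float64(259.8421052631579))
w5 0
```

send_rows:
  motion:
    - {"fingers":1,"dx":0.001,"dy":0,"dz":0,"ax":1,"ay":0,"az":0}
    - {"fingers":1,"dx":0.001,"dy":0,"dz":0,"ax":1,"ay":0,"az":0}
    - {"fingers":1,"dx":0.001,"dy":0,"dz":0,"ax":1,"ay":0,"az":0}
    - {"fingers":1,"dx":0.001,"dy":0,"dz":0,"ax":1,"ay":0,"az":0}
    - {"fingers":1,"dx":0,"dy":0,"dz":0,"ax":0,"ay":0,"az":0}
    - {"fingers":1,"dx":0,"dy":0,"dz":0,"ax":0,"ay":0,"az":0}
    - {"fingers":1,"dx":0,"dy":0,"dz":0,"ax":0,"ay":0,"az":0}
    - {"fingers":1,"dx":0,"dy":0,"dz":0,"ax":0,"ay":0,"az":0}

```text
time: 22.65
tcp_pos: [0.5244, -0.0301, 0.03]
tcp_rot: [0.476, 0.523, 0.476, -0.523]
wrist_force: [-1.4, 5.6, 3.0]
finger_gap: 0.039
```

```bash
python3 m.py 6; python3 -c "
import cv2,numpy as np
a=[cv2.imread(f'pics/w{i}.png')[200:320,250:390] for i in (3,4,5,6)]
a=[cv2.resize(x,None,fx=2.8,fy=2.5,interpolation=cv2.INTER_CUBIC) for x in a]
cv2.imwrite('pics/m6.png',np.clip(np.vstack([np.hstack(a[:2]),np.hstack(a[2:])])*1.5,0,255))"
```

```text
yaw 155 shift(units) [-0.03  0.    0.01] turn(units) [-2.799e+01 -0.000e+00 -1.000e-02]
yaw 335 shift(units) [-0.03  0.    0.01] turn(units) [ 3.43 -0.01  0.  ]
t 22.65 tcp [ 0.5244 -0.0301  0.03  ] x [-0.     0.001 -1.   ] tool yaw -5.3 j6 [-0.2   0.58  1.75  0.    0.8  -0.11] gap 0.039 F [-1.4  5.6  3. ] T [ 0.73  0.36 -0.05]
w3 19 (np.float64(346.2631578947368), np.float64(259.8421052631579))
w6 62 (np.float64(343.83870967741933), np.float64(258.35483870967744))[ WARN:0@0.139] global loadsave.cpp:1063 imwrite_ Unsupported depth image for selected encoder is fallbacked to CV_8U.
```

View pics/m6.png

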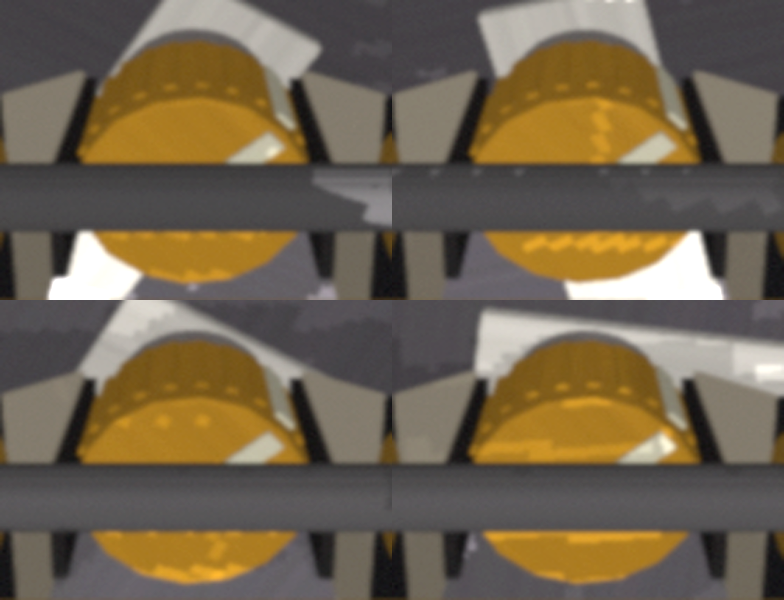

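All four crops show the white line fixed in the tool frame, at about (645,450) in the last one, so there's no slip and no stop yet. I'll continue in small steps.

send_rows:
  motion:
    - {"fingers":1,"dx":0.001,"dy":0,"dz":0,"ax":1,"ay":0,"az":0}
    - {"fingers":1,"dx":0.001,"dy":0,"dz":0,"ax":1,"ay":0,"az":0}
    - {"fingers":1,"dx":0.001,"dy":0,"dz":0,"ax":1,"ay":0,"az":0}
    - {"fingers":1,"dx":0.001,"dy":0,"dz":0,"ax":1,"ay":0,"az":0}
    - {"fingers":1,"dx":0,"dy":0,"dz":0,"ax":0,"ay":0,"az":0}
    - {"fingers":1,"dx":0,"dy":0,"dz":0,"ax":0,"ay":0,"az":0}
    - {"fingers":1,"dx":0,"dy":0,"dz":0,"ax":0,"ay":0,"az":0}
    - {"fingers":1,"dx":0,"dy":0,"dz":0,"ax":0,"ay":0,"az":0}

```text
time: 23.7
tcp_pos: [0.5245, -0.0301, 0.0297]
tcp_rot: [0.363, 0.607, 0.363, -0.607]
wrist_force: [-0.9, 5.1, 2.8]
finger_gap: 0.0395
```

```bash
python3 m.py 7
```

```text
yaw 155 shift(units) [-0.04  0.    0.01] turn(units) [3.084e+01 1.000e-02 1.000e-02]
yaw 335 shift(units) [-0.04  0.    0.01] turn(units) [-0.57 -0.01  0.  ]
t 23.7 tcp [ 0.5245 -0.0301  0.0297] x [-0.     0.001 -1.   ] tool yaw -28.3 j6 [-0.2   0.58  1.76  0.    0.8   0.29] gap 0.0395 F [-0.9  5.1  2.8] T [ 0.79  0.41 -0.07]
w3 19 (np.float64(346.2631578947368), np.float64(259.8421052631579))
w7 36 (np.float64(338.05555555555554), np.float64(262.47222222222223))
```

send_rows:
  motion:
    - {"fingers":1,"dx":0.001,"dy":0,"dz":0,"ax":1,"ay":0,"az":0}
    - {"fingers":1,"dx":0.001,"dy":0,"dz":0,"ax":1,"ay":0,"az":0}
    - {"fingers":1,"dx":0.001,"dy":0,"dz":0,"ax":1,"ay":0,"az":0}
    - {"fingers":1,"dx":0.001,"dy":0,"dz":0,"ax":1,"ay":0,"az":0}
    - {"fingers":1,"dx":0,"dy":0,"dz":0,"ax":0,"ay":0,"az":0}
    - {"fingers":1,"dx":0,"dy":0,"dz":0,"ax":0,"ay":0,"az":0}
    - {"fingers":1,"dx":0,"dy":0,"dz":0,"ax":0,"ay":0,"az":0}
    - {"fingers":1,"dx":0,"dy":0,"dz":0,"ax":0,"ay":0,"az":0}

```text
time: 24.75
tcp_pos: [0.5238, -0.0308, 0.0296]
tcp_rot: [-0.236, -0.666, -0.236, 0.667]
wrist_force: [-3.8, 2.5, 6.4]
finger_gap: 0.0396
```

```bash
python3 m.py 8
cat > mon.py <<'E'
import cv2,numpy as np,sys
a=[cv2.imread(f'pics/w{i}.png')[200:320,250:390] for i in sys.argv[1:5]]
a=[cv2.resize(x,None,fx=2.8,fy=2.5,interpolation=cv2.INTER_CUBIC) for x in a]
cv2.imwrite(f'pics/m{sys.argv[4]}.png',np.clip(np.vstack([np.hstack(a[:2]),np.hstack(a[2:])])*1.5,0,255).astype(np.uint8))
E
python3 mon.py 3 6 7 8
```

```text
yaw 155 shift(units) [-0.04  0.   -0.01] turn(units) [ 2.686e+01  1.000e-02 -2.000e-02]
yaw 335 shift(units) [-0.04  0.   -0.01] turn(units) [-4.55  0.01  0.01]
t 24.75 tcp [ 0.5238 -0.0308  0.0296] x [-0.001 -0.001 -1.   ] tool yaw -51.1 j6 [-0.2   0.58  1.76 -0.    0.8   0.69] gap 0.0396 F [-3.8  2.5  6.4] T [0.17 0.77 0.41]
w3 19 (np.float64(346.2631578947368), np.float64(259.8421052631579))
w8 15 (np.float64(330.6), np.float64(257.8))
```

View pics/m8.png

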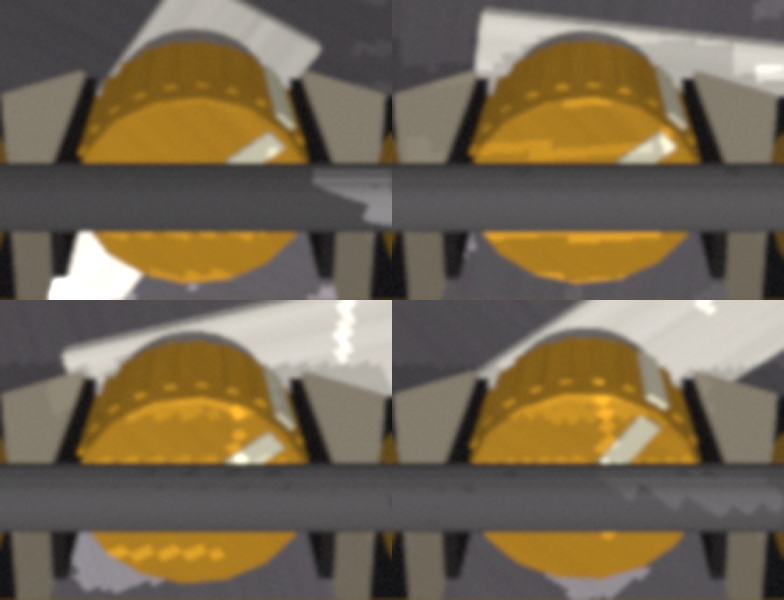

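Frame 8 differs from the others. The white line has shifted from (260,452) to about (632,437), relative to the cap, and the moment about z rose to 0.41 N m. So the stop was reached and the fingers slipped on it. Next is the quarter-turn back-off.

send_rows:
  motion:
    - {"fingers":1,"dx":-0.001,"dy":0,"dz":0,"ax":-0.98,"ay":0,"az":0}
    - {"fingers":1,"dx":-0.001,"dy":0,"dz":0,"ax":-0.98,"ay":0,"az":0}
    - {"fingers":1,"dx":-0.001,"dy":0,"dz":0,"ax":-0.98,"ay":0,"az":0}
    - {"fingers":1,"dx":-0.001,"dy":0,"dz":0,"ax":-0.98,"ay":0,"az":0}
    - {"fingers":1,"dx":-0.001,"dy":0,"dz":0,"ax":-0.98,"ay":0,"az":0}
    - {"fingers":1,"dx":-0.001,"dy":0,"dz":0,"ax":-0.98,"ay":0,"az":0}
    - {"fingers":1,"dx":-0.001,"dy":0,"dz":0,"ax":-0.98,"ay":0,"az":0}
    - {"fingers":1,"dx":-0.001,"dy":0,"dz":0,"ax":-0.98,"ay":0,"az":0}

```text
time: 25.8
tcp_pos: [0.5244, -0.031, 0.0302]
tcp_rot: [-0.473, -0.526, -0.473, 0.526]
wrist_force: [-2.4, 1.2, 3.4]
finger_gap: 0.0393
```

send_rows:
  motion:
    - {"fingers":1,"dx":-0.001,"dy":0,"dz":0,"ax":-0.98,"ay":0,"az":0}
    - {"fingers":1,"dx":-0.001,"dy":0,"dz":0,"ax":-0.98,"ay":0,"az":0}
    - {"fingers":1,"dx":-0.001,"dy":0,"dz":0,"ax":-0.98,"ay":0,"az":0}
    - {"fingers":1,"dx":-0.001,"dy":0,"dz":0,"ax":-0.98,"ay":0,"az":0}
    - {"fingers":1,"dx":-0.001,"dy":0,"dz":0,"ax":-0.98,"ay":0,"az":0}
    - {"fingers":1,"dx":-0.001,"dy":0,"dz":0,"ax":-0.98,"ay":0,"az":0}
    - {"fingers":1,"dx":-0.001,"dy":0,"dz":0,"ax":-0.98,"ay":0,"az":0}
    - {"fingers":1,"dx":-0.001,"dy":0,"dz":0,"ax":-0.98,"ay":0,"az":0}

```text
time: 26.8
tcp_pos: [0.525, -0.0308, 0.0307]
tcp_rot: [0.638, 0.305, 0.637, -0.305]
wrist_force: [-0.9, 1.8, 1.9]
finger_gap: 0.0394
```

```bash
python3 m.py 9; python3 mon.py 6 7 8 9
python3 - <<'E'
from h import *
c,R,t=cam('scene');cv2.imwrite('pics/s9.png',c['pixels'])
E
```

```text
yaw 155 shift(units) [-0.02 -0.   -0.01] turn(units) [-2.027e+01  1.000e-02  1.000e-02]
yaw 335 shift(units) [-0.02 -0.   -0.01] turn(units) [ 1.114e+01  1.000e-02 -1.000e-02]
t 26.8 tcp [ 0.525  -0.0308  0.0307] x [ 0.001 -0.    -1.   ] tool yaw 38.8 j6 [-0.2   0.58  1.75 -0.    0.8  -0.88] gap 0.0394 F [-0.9  1.8  1.9] T [ 0.23  0.11 -0.12]
w3 19 (np.float64(346.2631578947368), np.float64(259.8421052631579))
w9 0
```

View pics/m9.png

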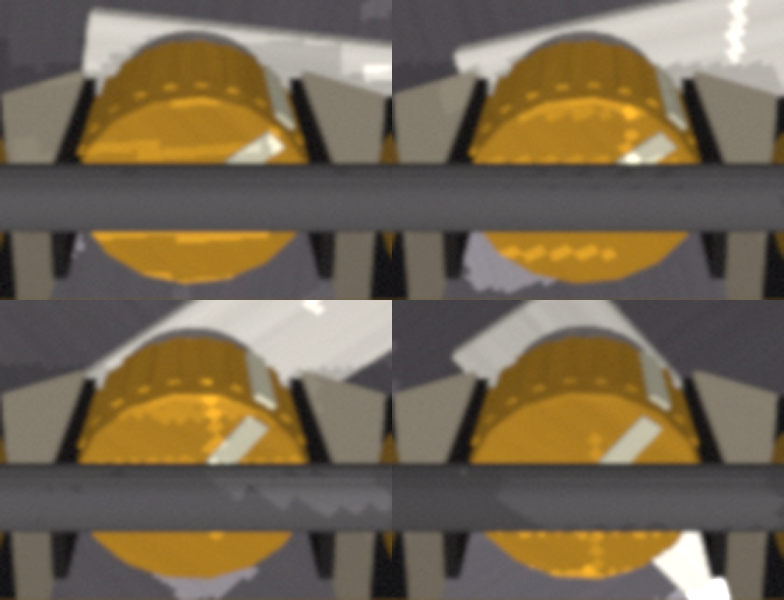

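View pics/s9.png

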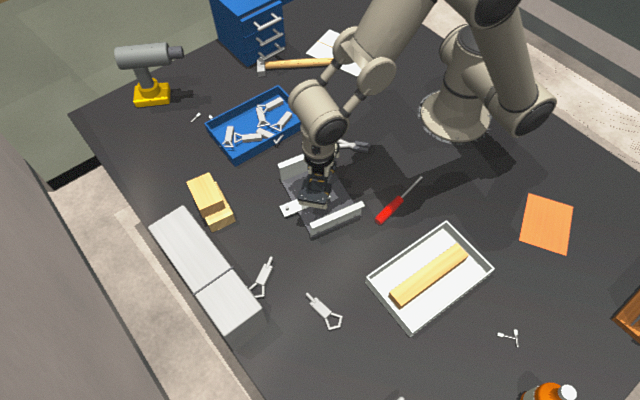

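```bash
python3 -c "
from h import *
print(arm.finish_job())"
```

```text
the job is handed in; nothing more can be done
None
```

The batten is in the aluminium tray, and the cap was screwed to its stop, backed off a quarter turn and left gripped. I handed the job in at about 27 s, inside the 64 s limit.

- **Batten:** The last scene picture shows it lying flat and lengthwise in the tray, inside the walls. The blocks, screwdriver, clips and clamp bin look unmoved. The pliers are partly hidden by the arm in that picture.
- **Cap, screwing down:** I turned it about 3.4 rad clockwise in one grip. The stop showed up two ways: the wrist moment about the vertical rose to 0.41 N m, and the white line slipped about 0.2 rad in the fingers.
- **Cap, backing off:** The measured tool turn was 89.9°, and the white line did not move relative to the fingers, so the cap turned with them. It ended gripped, with the opening at 39.4 mm and wrist forces of a few newtons.
- **Checks that failed or disagreed:**
  - The first four move calls were refused because rows had missing keys; nothing moved.
  - My automatic white-line tracker was unreliable because of shadows, so I judged slip by eye from crops.
  - The three cameras' cap centres differed by up to about 3 mm. I used a middle value and the grip was fine.
- **Not measured:** any elastic give in the finger pads at the stop, which could make the back-off slightly off a quarter turn.

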